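# Put the service kit in its nests and scrap the grease tin

## Task

Clear up after servicing the clamp fixture: stand the black spare knob upright inside the ring of the round nest, lay the white silencer in the short nest and the pin gauge in the long nest, each lengthwise and down between the nest's low walls, and throw the used-up grease tin away through the sprung flap on top of the grey scrap box. Leave the grey call unit and the yellow screwdriver where they lie.

Things in the scene. Friction and masses are not known exactly. Their poses are not given: they have to be found in the camera images.
- knob_mid (a point): Centre, half-way up, of the black spare ball knob, 29 mm diameter and 33 mm tall, 30 g. It stands upright on its narrow boss, z up; the point is 16.5 mm above its foot, the ball's centre about 19 mm above its foot. Pinch the ball from above, any yaw.
- silencer_mid (a point): Centre of the white ribbed plastic silencer, a stubby cylinder 21 mm in diameter and 53 mm long, lying along its own y axis, 20 g. The point is 10.5 mm above its underside. Pinch across its x axis.
- gauge_mid (a point): Centre of the pale pin gauge: a hex grip 14 mm wide, 12 mm high and 60 mm long with a thin pin out of each end, 100 mm long in all, lying along its own y axis, 60 g. The point is 6 mm above its underside. Pinch the hex across its x axis.
- tin_mid (a point): Centre, half-way up, of the round green grease tin with a pale grey lid, 62 mm diameter, 42 mm tall, about 140 g, standing upright. The point is 21 mm above its underside. Grasp across the diameter from above.
- round_nest: Nest of the knob, fixed: a black plate 64 mm square, 4 mm thick, with a bright metal ring on it of 40 mm inner and 47 mm outer diameter, 3 mm high. Origin under the plate's centre; the knob's foot stands 4 mm above it, inside the ring.
- short_nest: Nest of the silencer, fixed: a black plate 57 x 89 mm, 4 mm thick, with bright metal walls 5 mm high round a place 37 mm wide (x) and 69 mm long (y); the side walls are open over the middle 49 mm, so fingers can go down beside the part. Origin under the plate's centre; the part lies along the nest's y, its underside 4 mm above the origin.
- long_nest: Nest of the pin gauge, fixed: a black plate 50 x 136 mm, 4 mm thick, with bright metal walls 5 mm high round a place 30 mm wide (x) and 116 mm long (y); the side walls are open over the middle 84 mm. Origin under the plate's centre; the part lies along the nest's y, its underside 4 mm above the origin.
- scrap_box: Grey scrap box, fixed, 104 mm square, 140 mm high, walls 5 mm; a dark steel flap 3.5 mm below the rim closes its open top (94 mm square). Origin under its centre. The flap, hinged at the box's +x side, swings down under a weak spring: a push under 1 N or the tin's weight opens it, and it springs shut after. The tin, let go over the middle with its bottom at the rim or lower, falls in; fingers need not enter.
- pager_box: Grey hand call unit (a small box with three black keys), 62 x 42 x 20 mm, lying flat; not to be moved. Origin under the centre.
- screwdriver_yel: Screwdriver with a yellow handle, 31 x 177 x 31 mm, lying along its y axis; not to be moved. Origin under the centre.

How it is judged (in metres and radians):
At the end, for the whole second after the job is handed in: Knob upright on the round nest's plate, silencer flat in the short nest, gauge flat in the long nest: centres within 12 mm, silencer within 0.3 and gauge within 0.2 rad of the nest's length, either way round; tin in the scrap box, its centre under 75 mm above the box's foot; all at rest (horizontal distance between knob_mid and round_nest below 0.012 m and angle between knob_mid's own z axis and vertical below 0.2 rad and z of knob_mid in the frame of round_nest below 0.025 m and horizontal distance between silencer_mid and short_nest below 0.012 m and angle between the y axis of silencer_mid and the y axis of short_nest, either way round below 0.3 rad and z of silencer_mid in the frame of short_nest below 0.0175 m and horizontal distance between gauge_mid and long_nest below 0.012 m and angle between the y axis of gauge_mid and the y axis of long_nest, either way round below 0.2 rad and z of gauge_mid in the frame of long_nest below 0.013 m and horizontal distance between tin_mid and scrap_box below 0.045 m and z of tin_mid in the frame of scrap_box below 0.075 m and linear speed of each of knob_spare, silencer_spare, pin_gauge, grease_tin below 0.02 m/s); the robot touches nothing.
It fails at once if The call unit or the yellow screwdriver are moved more than 30 mm (distance of any of pager_box, screwdriver_yel from where it was at the start of the episode above 0.03 m).
It also fails if it takes over 93 s, if anything falls off the work surface, if the arm or the gripper's body presses on something with over 40 N, if the wrist force passes 120 N, or if a joint passes its speed limit or range.

## Robot

A 6-joint arm with a two-finger parallel gripper is mounted at the origin on a cart in front of the work surface, level with it; the furniture and walls round the work are solid. World frame = base frame: x ahead of the robot, y to its left, z up, the work surface at z = 0. Lengths are in mm, angles in rad, forces in N, time in s.
With the tool pointing down it reaches from about 275 to 750 mm from the base axis. Payload 10.2 kg.
Tool frame: the origin (TCP) lies midway between the tips of the shut fingers; the grasp point (between the pads) lies 19 mm behind it; z points along the fingers, y is the line along which they close (so a half turn about z gives the same grasp; the last joint's range is limited). The gripper opens to 85 mm and grips with 20 to 120 N. Pads are 22 mm wide; open, the fingers measure 114 mm over their backs; the gripper's body (76 mm by 85 mm) begins 54 mm behind the grasp point. The pads swing forward as they close: fully open they stand 13 mm farther back than shut.
Start: joints at [-1.48, 0.313, 1.498, -0, 1.331, -0.223], TCP at [162.042, -499.373, 231.294] pointing down, gripper open.
Joint ranges: [-2.94, 2.94], [-0.97, 2.17], [0.19, 2.56], [-1.23, 4.37], [0.02, 3.11], [-2.88, 2.88]. Speed limits (rad/s): [2.39, 2.39, 3.01, 3.14, 3.14, 3.14].

## Interface

Orientations are given as a unit quaternion [w, x, y, z].
In Python, from rig import ctrl gives the robot as it stands.
- The arm moves only by the tool send_rows, never from a script. Its argument "targets" is a list of rows, each a list of 7 numbers: the closure, from -1 (fully open) to 1 (shut), so that 0 is half open, then the shift along the tool's x, y, z in m, then the turn, a rotation vector about the tool's x, y, z in rad. In form: [[claw, dx, dy, dz, ax, ay, az], ...]. A call has exactly 10 rows; each row shifts and turns the commanded pose from where the row before left it, along the tool's axes as they then stand; what a row does not reach is not made up. A row lasts 1/8 s, in which the tool goes at most 62.5 mm and 10.7 degrees, less where a joint would pass 70% of its speed; a pose out of reach is approached as far as the arm can. A call with a gripper value outside its range is refused whole. The fingers move at their own pace and stop on an object; "squeeze" is the grip in N (left out, the last holds). Time passes only in rows, so rows that do not move let the fingers close, or fill a call up. It gives the time, the measured TCP pose, the force, the opening and the grip force at its end, in the units of the state.
- ctrl.sense(): the state, without advancing time (a new reading comes with each control period).
- ctrl.capture(name): name is "side" or "top" or "wrist"; returns a dict with "img" (420x560x3 uint8, red, green, blue), "camera_matrix" (3x3 intrinsics, pixels), "R" (3x3) and "t" (3): a world point X has camera coordinates R X + t. Camera axes: x right, y down, z forward; pixel columns grow to the right and rows downward; lengths in mm; the calibration is good to about 2 mm. A picture is of the moment at which its call begins. There is no depth.
- ctrl.finish_job(): hands the job in; it is judged then, once.
Trained networks look in a picture, given as the dict that the camera call returned (one of the last four; its "shot" number tells which), for a name from the list of things; names that differ only in an ending like _2 or _b are one class to them, and where a whole thing is asked for, a point or a joint stands for the part that bears it (a point fixed in the world has none). Each returns a list of dicts, best first, with "score" (0 to 1); they miss things now and then, are a little off and sometimes report something else, mostly with a low value. They report only what shows in the picture. A call takes as long as a camera call.
- ctrl.boxes_of(query, picture): "extent" ([left, top, width, height] in pixels, round what is visible of it).
- ctrl.landmark_of(query, picture): "point" ([column, row] in pixels: a listed point, or the origin of a listed thing).
The state is a dict: "time_s": time; "joints": joint angles; "dq": joint speeds; "tau": joint torques, N m; "eef_pos": TCP position; "ee_rot": TCP orientation; "force": force on the tool from outside, world axes, zero at the start; "wrist_torque": the same for the moment, N m; "grip_width": opening from 0.0 (shut) to 1.0 (fully open); "grip_force": force on a finger pad.
Only numpy, scipy, OpenCV 4.12 (cv2) and the standard library are available. Lean on these libraries where they do the work, as an engineer would, in place of code of your own. Each camera call takes 0.05 s, during which the arm holds its last target. There are 200 camera calls.

## Working session

There is one attempt and no reset: what is moved stays moved. The work goes in short steps, Python scripts to look and compute and a tool call to move; the robot and the scene stay as the last step left them, time stands still between calls to the robot, and variables do not carry over. Pictures are saved under pics/ and viewed, at most 14 in all, crops included, and the job is handed in when it is done.

Besides the shell and the picture viewer there is one more tool, called after "Request:" by a JSON object that holds its "fn" and its "kwargs". send_rows: Moves the arm, as the interface text tells. Its arguments: {"type":"object","properties":{"targets":{"type":"array"},"squeeze":{"type":"number"}},"required":["targets"]}

```bash
mkdir -p pics; ls; cat > h.py <<'E'
import numpy as np, cv2
from rig import ctrl
def save(n,p): cv2.imwrite(f'pics/{n}.png',p['img'][:,:,::-1])
def ground(p,uv,z):
    K=np.array(p['camera_matrix']);R=np.array(p['R']);t=np.array(p['t']).ravel()
    d=R.T@np.linalg.inv(K)@np.array([uv[0],uv[1],1.0]);c=-R.T@t
    return c+d*(z-c[2])/d[2]
def tri(ps,uvs):
    A=[];b=[]
    for p,uv in zip(ps,uvs):
        K=np.array(p['camera_matrix']);R=np.array(p['R']);t=np.array(p['t']).ravel()
        P=K@np.c_[R,t]
        for i in (0,1):
            r=P[i]-uv[i]*P[2];s=np.linalg.norm(r[:3]);A.append(r[:3]/s);b.append(-r[3]/s)
    return np.linalg.lstsq(np.array(A),np.array(b),rcond=None)[0]
E
python3 - <<'E'
from h import *
T=ctrl.capture('top');S=ctrl.capture('side');W=ctrl.capture('wrist')
for n,p in (('top',T),('side',S),('wrist',W)): save(n+'0',p); print(n,-np.array(p['R']).T@np.array(p['t']).ravel(),p['camera_matrix'][0][0])
zs=dict(knob_mid=16.5,silencer_mid=10.5,gauge_mid=6,tin_mid=21,round_nest=0,short_nest=0,long_nest=0,scrap_box=0,pager_box=0,screwdriver_yel=0)
for q,z in zs.items():
    for n,p in (('top',T),('side',S)):
        for d in ctrl.landmark_of(q,p)[:2]:
            print(q,n,np.round(d['point']),round(d['score'],2),np.round(ground(p,d['point'],z)))
print(ctrl.sense())
E
```

```text
pics
top [ 444.4093279    25.36333929 1121.10979289] 460.1693687114355
side [  30.47971989 1029.3742647   777.45448384] 455.9659408246736
wrist [ 230.97179275 -476.54607465  373.73489195] 303.05961864468895
knob_mid top [308. 197.] 0.43 [598. -69.  16.]
knob_mid side [281. 194.] 0.63 [591. -77.  16.]
silencer_mid top [344. 271.] 0.61 [ 422. -158.   10.]
silencer_mid side [334. 196.] 0.54 [ 438. -148.   10.]
gauge_mid top [405. 292.] 0.74 [ 373. -305.    6.]
gauge_mid top [225. 207.] 0.63 [570. 131.   6.]
tin_mid top [284. 260.] 0.69 [445. -13.  21.]
tin_mid side [314. 214.] 0.57 [452. -10.  21.]
round_nest side [224. 281.] 0.92 [547. 333.  -0.]
short_nest top [224. 206.] 0.81 [572. 136.   0.]
short_nest top [142. 214.] 0.26 [549. 333.   0.]
short_nest side [259. 238.] 0.57 [554. 140.   0.]
long_nest top [166. 283.] 0.61 [384. 269.   0.]
long_nest side [297. 286.] 0.79 [377. 268.   0.]
scrap_box top [407. 197.] 0.9 [ 604. -315.    0.]
scrap_box top [229. 268.] 0.52 [422. 117.   0.]
scrap_box side [307. 167.] 0.75 [ 604. -308.    0.]
scrap_box side [227. 279.] 0.67 [546. 323.   0.]
pag
[... 264 characters left out ...]
5, 'joints': array([-1.48036752e+00,  3.12870837e-01,  1.49770117e+00,  7.39276795e-06,
        1.33101488e+00, -2.23385552e-01]), 'dq': array([ 4.14365384e-06, -9.51698564e-04,  2.20083188e-04,  2.18123311e-03,
        1.36278603e-04,  2.99475194e-04]), 'tau': array([ 2.07594378e-03, -4.12161148e+01, -2.59895736e+01, -1.82092532e-05,
        5.89200208e-04,  2.25529726e-05]), 'eef_pos': array([ 162.05924722, -499.36271812,  231.30866559]), 'ee_rot': array([3.11757158e-06, 9.87715441e-01, 1.56263266e-01, 3.39102448e-06]), 'force': array([ 0.35492979, -0.01295012,  0.0379543 ]), 'wrist_torque': array([ 0.00421104,  0.015403  , -0.00205102]), 'grip_force': 0.0, 'grip_width': 1.001890466852121}
```

```bash
python3 -c "
import cv2
a=cv2.imread('pics/top0.png');cv2.imwrite('pics/top0c.png',cv2.resize(a[120:340,90:460],None,fx=2.16,fy=2.16,interpolation=cv2.INTER_CUBIC))
a=cv2.imread('pics/side0.png');cv2.imwrite('pics/side0c.png',cv2.resize(a[110:350,150:470],None,fx=2.5,fy=2.5,interpolation=cv2.INTER_CUBIC))"
```

```text
(no output)
```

View pics/top0c.png

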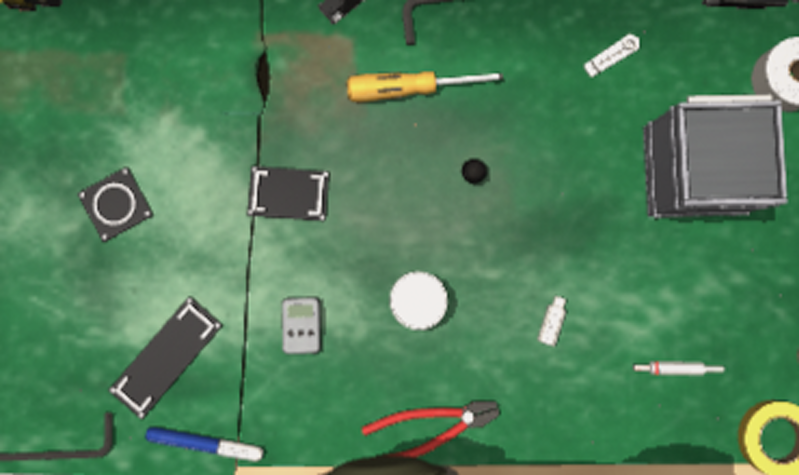

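View pics/side0c.png

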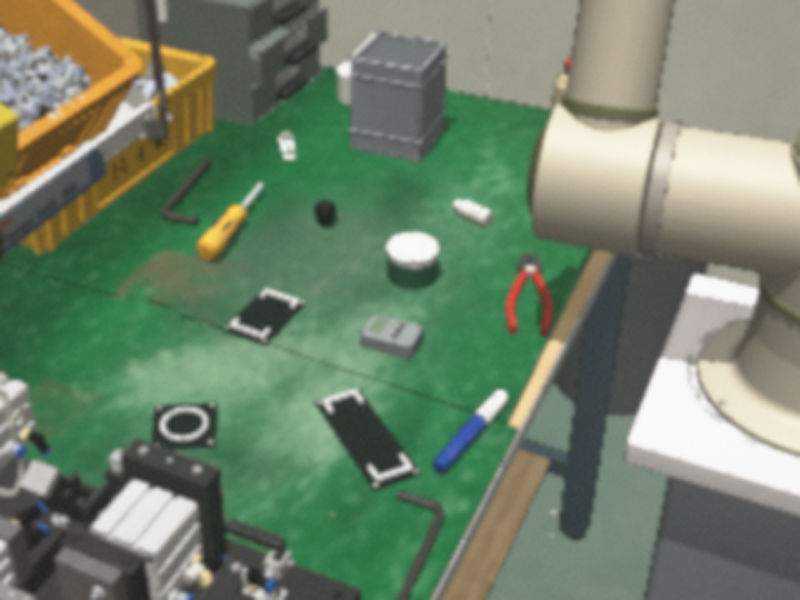

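The top crop shows the knob at (474,171), tin (419,300), silencer (553,320), gauge (679,369), nests at (116,204), (289,193) and (166,356), and the box mouth at about (733,155). Next I measure axes and centres by segmentation.

```bash
python3 - <<'E'
from h import *
T=ctrl.capture('top');S=ctrl.capture('side')
g=T['img'].astype(int);mx=g.max(2);mn=g.min(2)
def seg(name,c,r,mask,z,src=T):
    u=90+c[0]/2.16;v=120+c[1]/2.16
    m=np.zeros(mask.shape,np.uint8);a,b,cc,d=int(u-r),int(u+r),int(v-r),int(v+r)
    m[cc:d,a:b]=mask[cc:d,a:b]
    n,l,st,ce=cv2.connectedComponentsWithStats(m);i=1+np.argmax(st[1:,4])
    pts=np.argwhere(l==i)[:,::-1].astype(np.float32)
    (cx,cy),(w,h),ang=cv2.minAreaRect(pts)
    wp=np.array([ground(T,p,z)[:2] for p in pts]).astype(np.float32)
    rc=cv2.minAreaRect(wp);bx=cv2.boxPoints(rc);e1=bx[1]-bx[0];e2=bx[2]-bx[1]
    L=e1 if np.hypot(*e1)>np.hypot(*e2) else e2
    print(name,'ctr',np.round(rc[0]),'mean',np.round(wp.mean(0)),'size',np.round(rc[1]),'long axis deg',round(np.degrees(np.arctan2(L[1],L[0]))%180,1),st[i,4])
white=((mn>140)&(mx-mn<50)).astype(np.uint8)
green=((g[:,:,1]-g[:,:,0]>25)&(g[:,:,1]-g[:,:,2]>10))
ng=(~green).astype(np.uint8)
seg('round',(116,204),20,ng,4);seg('short',(289,193),22,ng,4);seg('long',(166,356),33,ng,4)
seg('sil',(553,320),16,white,12);seg('gauge',(679,369),26,white,8);seg('tin',(419,300),20,white,42)
seg('knob',(474,171),10,(mx<60).astype(np.uint8),19)
seg('knobng',(474,171),10,ng,19)
for c in [(683,100),(777,100),(785,204),(688,207)]: print('boxrim',np.round(ground(T,(90+c[0]/2.16,120+c[1]/2.16),140)))
for c in [(367,35),(446,42),(435,77),(352,67)]: print('boxrim side',np.round(ground(S,(150+c[0]/2.5,110+c[1]/2.5),140)))
E
```

```text
round ctr [549. 330.] mean [549. 330.] size [64. 64.] long axis deg 120.4 696
short ctr [565. 136.] mean [565. 137.] size [ 90. 106.] long axis deg 177.9 899
long ctr [380. 267.] mean [380. 266.] size [ 51. 136.] long axis deg 140.6 1205
sil ctr [ 429. -162.] mean [ 427. -162.] size [20. 54.] long axis deg 161.5 167
gauge ctr [ 379. -316.] mean [ 378. -311.] size [ 9. 70.] long axis deg 91.0 123
tin ctr [447. -12.] mean [448. -12.] size [60. 58.] long axis deg 1.1 567
knob ctr [593. -73.] mean [592. -73.] size [24. 27.] long axis deg 91.1 107
knobng ctr [593. -73.] mean [592. -74.] size [29. 31.] long axis deg 91.1 133
boxrim [ 652. -272.  140.]
boxrim [ 654. -367.  140.]
boxrim [ 549. -373.  140.]
boxrim [ 544. -276.  140.]
boxrim side [ 661. -347.  140.]
boxrim side [ 550. -369.  140.]
boxrim side [ 522. -256.  140.]
boxrim side [ 634. -239.  140.]
```

```bash
cat >> h.py <<'E'
def pose():
    s=ctrl.sense();w,x,y,z=s['ee_rot'];from scipy.spatial.transform import Rotation as Ro
    R=Ro.from_quat([x,y,z,w]).as_matrix();return np.r_[s['eef_pos'],np.degrees(np.arctan2(R[1,0],R[0,0]))],s
def plan(wps,cur=None):
    """wps: (x,y,z,yawdeg,rows); prints rows [dx dy dz az], rotation spread evenly"""
    c=pose()[0] if cur is None else np.array(cur,float)
    for x,y,z,ps,n in wps:
        dps=(ps-c[3]+180)%360-180;st=(np.array([x,y,z])-c[:3])/n
        print('-> ',(x,y,z,ps),'n',n)
        for i in range(n):
            a=np.radians(c[3]);X=np.array([np.cos(a),np.sin(a),0]);Y=np.array([X[1],-X[0],0])
            print('   ',[round(float(v),4) for v in (st@X/1e3,st@Y/1e3,-st[2]/1e3,-np.radians(dps/n))])
            c[:3]+=st;c[3]+=dps/n
def st():
    p,s=pose();print('t',round(s['time_s'],2),'pose',np.round(p,1),'w',round(s['grip_width'],3),'gf',round(s['grip_force'],1),'F',np.round(s['force'],1),'q',np.round(s['joints'],2))
E
python3 - <<'E'
from h import *
plan([(376,-304,150,90,9)])
W=ctrl.capture('wrist');print(np.round(W['R'],2))
E
```

```text
->  (376, -304, 150, 90) n 9
    [0.0293, -0.0133, 0.009, -0.1397]
    [0.0309, -0.0091, 0.009, -0.1397]
    [0.0318, -0.0047, 0.009, -0.1397]
    [0.0322, -0.0002, 0.009, -0.1397]
    [0.0319, 0.0043, 0.009, -0.1397]
    [0.031, 0.0087, 0.009, -0.1397]
    [0.0295, 0.0129, 0.009, -0.1397]
    [0.0274, 0.0169, 0.009, -0.1397]
    [0.0248, 0.0205, 0.009, -0.1397]
[[ 0.31 -0.95  0.  ]
 [-0.91 -0.3   0.29]
 [-0.28 -0.09 -0.96]]
```

Request:
{"fn": "send_rows", "kwargs": {"targets": [[-1,0.029,-0.013,0.009,0,0,-0.14],[-1,0.031,-0.009,0.009,0,0,-0.14],[-1,0.032,-0.005,0.009,0,0,-0.14],[-1,0.032,0,0.009,0,0,-0.14],[-1,0.032,0.004,0.009,0,0,-0.14],[-1,0.031,0.009,0.009,0,0,-0.14],[-1,0.03,0.013,0.009,0,0,-0.14],[-1,0.027,0.017,0.009,0,0,-0.14],[-1,0.025,0.02,0.009,0,0,-0.137],[-1,0,0,0,0,0,0]], "squeeze": 40}}

```text
time_s: 2.55
eef_pos: [376.4, -302.5, 149.8]
ee_rot: [-0.001, 0.706, 0.708, 0.0]
force: [-0.4, -0.6, -0.2]
grip_width: 1.0
grip_force: 0.0
```

```bash
cat >> h.py <<'E'
def look(name,q,z):
    W=ctrl.capture('wrist');save(name,W)
    for d in ctrl.landmark_of(q,W)[:3]: print(q,np.round(d['point']),round(d['score'],2),np.round(ground(W,d['point'],z),1))
    return W
def axis(W,mask,seed,r,z):
    m=np.zeros(mask.shape,np.uint8);u,v=int(seed[0]),int(seed[1])
    sl=(slice(max(v-r,0),v+r),slice(max(u-r,0),u+r));m[sl]=mask[sl]
    m=cv2.morphologyEx(m,cv2.MORPH_CLOSE,np.ones((7,7)))
    n,l,s,ce=cv2.connectedComponentsWithStats(m);i=1+np.argmax(s[1:,4])
    wp=np.array([ground(W,p,z)[:2] for p in np.argwhere(l==i)[:,::-1]]).astype(np.float32)
    rc=cv2.minAreaRect(wp);bx=cv2.boxPoints(rc);e1=bx[1]-bx[0];e2=bx[2]-bx[1]
    L=e1 if np.hypot(*e1)>np.hypot(*e2) else e2
    print('ctr',np.round(rc[0],1),'mean',np.round(wp.mean(0),1),'size',np.round(rc[1],1),'axis',round(np.degrees(np.arctan2(L[1],L[0]))%180,1))
def nongreen(W):
    g=W['img'].astype(int);return (~((g[:,:,1]-g[:,:,0]>20)&(g[:,:,1]-g[:,:,2]>8))).astype(np.uint8)
E
python3 - <<'E'
from h import *
st()
W=look('wg','gauge_mid',6)
d=ctrl.landmark_of('gauge_mid',W)
if d: axis(W,nongreen(W),d[0]['point'],75,6)
E
```

```text
t 2.55 pose [ 376.4 -302.5  149.8   90.2] w 1.0 gf 0.0 F [-0.4 -0.6 -0.2] q [-0.92  0.31  1.73  0.    1.1  -0.92]
gauge_mid [281. 198.] 0.81 [ 377.4 -302.8    6. ]
ctr [ 378.  -303.5] mean [ 377.6 -300.6] size [100.6  14.3] axis 89.9
```

View pics/wg.png

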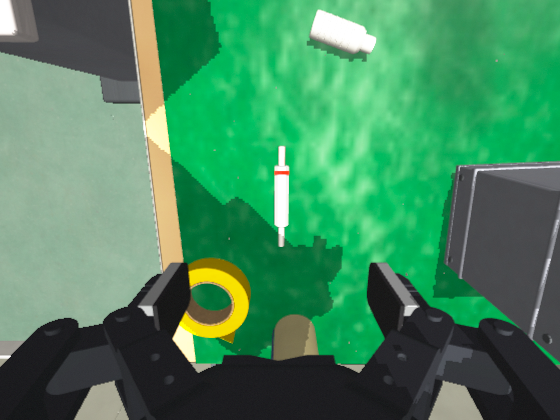

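The gauge lies straight below at pixel (281,198), axis at 90°, well clear of the tape. I descend and grip.

Request:
{"fn": "send_rows", "kwargs": {"targets": [[-0.4,-0.001,0.002,0.045,0,0,0],[-0.4,0,0,0.045,0,0,0],[-0.4,0,0,0.035,0,0,0],[-0.4,0,0,0.022,0,0,0],[-0.4,0,0,0,0,0,0],[1,0,0,0,0,0,0],[1,0,0,0,0,0,0],[1,0,0,0,0,0,0],[1,0,0,0,0,0,0],[1,0,0,0,0,0,0]], "squeeze": 40}}

```text
time_s: 3.95
eef_pos: [377.9, -305.3, 4.3]
ee_rot: [0.001, 0.707, 0.707, -0.0]
force: [-1.8, 0.5, 7.3]
grip_width: 0.131
grip_force: 39.0
```

```bash
python3 - <<'E'
from h import *
st(); p=pose()[0]
plan([(p[0],p[1],120,p[3],3),(430,0,130,115,7),(380,267,100,140.5,7)])
E
```

```text
t 3.95 pose [ 377.9 -305.3    4.3   90. ] w 0.131 gf 39.0 F [-1.8  0.5  7.3] q [-0.92  0.55  1.84 -0.    0.75 -0.92]
->  (np.float64(377.9478758403709), np.float64(-305.32288988728953), 120, np.float64(90.00422319937586)) n 3
    [0.0, 0.0, -0.0386, -0.0]
    [0.0, 0.0, -0.0386, -0.0]
    [0.0, 0.0, -0.0386, -0.0]
->  (430, 0, 130, 115) n 7
    [0.0436, 0.0074, -0.0014, -0.0623]
    [0.0431, 0.0101, -0.0014, -0.0623]
    [0.0424, 0.0128, -0.0014, -0.0623]
    [0.0415, 0.0154, -0.0014, -0.0623]
    [0.0404, 0.018, -0.0014, -0.0623]
    [0.0392, 0.0205, -0.0014, -0.0623]
    [0.0379, 0.0229, -0.0014, -0.0623]
->  (380, 267, 100, 140.5) n 7
    [0.0376, 0.0096, 0.0043, -0.0636]
    [0.0369, 0.012, 0.0043, -0.0636]
    [0.0361, 0.0143, 0.0043, -0.0636]
    [0.0351, 0.0166, 0.0043, -0.0636]
    [0.034, 0.0188, 0.0043, -0.0636]
    [0.0327, 0.0209, 0.0043, -0.0636]
    [0.0313, 0.0229, 0.0043, -0.0636]
```

Request:
{"fn": "send_rows", "kwargs": {"targets": [[1,0,0,-0.039,0,0,0],[1,0,0,-0.039,0,0,0],[1,0,0,-0.039,0,0,0],[1,0.044,0.007,-0.001,0,0,-0.062],[1,0.043,0.01,-0.001,0,0,-0.062],[1,0.042,0.013,-0.001,0,0,-0.062],[1,0.042,0.015,-0.001,0,0,-0.062],[1,0.04,0.018,-0.001,0,0,-0.062],[1,0.039,0.021,-0.001,0,0,-0.062],[1,0.038,0.023,-0.001,0,0,-0.062]]}}

```text
time_s: 5.2
eef_pos: [430.1, 2.0, 127.8]
ee_rot: [0.0, 0.537, 0.843, 0.0]
force: [-0.3, -0.5, 0.1]
grip_width: 0.125
grip_force: 39.4
```

Request:
{"fn": "send_rows", "kwargs": {"targets": [[1,0.038,0.01,0.002,0,0,-0.064],[1,0.037,0.012,0.002,0,0,-0.064],[1,0.036,0.014,0.002,0,0,-0.064],[1,0.035,0.017,0.002,0,0,-0.064],[1,0.034,0.019,0.002,0,0,-0.064],[1,0.033,0.021,0.002,0,0,-0.064],[1,0.031,0.023,0.002,0,0,-0.062],[1,0,0,0,0,0,0],[1,0,0,0,0,0,0],[1,0,0,0,0,0,0]]}}

```text
time_s: 6.45
eef_pos: [381.0, 267.7, 113.5]
ee_rot: [0.0, 0.339, 0.941, 0.0]
force: [-0.6, 0.2, -0.3]
grip_width: 0.121
grip_force: 39.4
```

```bash
python3 - <<'E'
from h import *
st()
W=look('wl','long_nest',0)
look('wl2','gauge_mid',110)
axis(W,nongreen(W),(281,230),1,0) if 0 else None
E
```

```text
t 6.45 pose [381.  267.7 113.5 140.3] w 0.121 gf 39.4 F [-0.6  0.2 -0.3] q [ 0.36  0.32  1.82 -0.    1.   -0.52]
long_nest [277. 206.] 0.7 [378.6 267.    0. ]
gauge_mid [278. 264.] 0.59 [379.9 267.1 110. ]
```

View pics/wl.png

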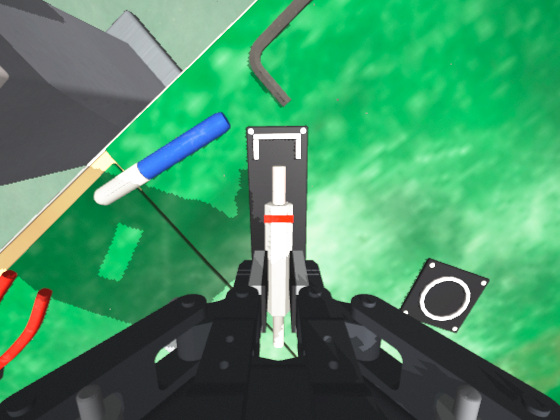

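The gauge hangs level over the long nest, whose far end is at (277,127), with axes aligned. Lowering to TCP z ≈ 9 and opening part way.

Request:
{"fn": "send_rows", "kwargs": {"targets": [[1,-0.001,0.001,0.04,0,0,0.003],[1,0,0,0.035,0,0,0],[1,0,0,0.02,0,0,0],[1,0,0,0.01,0,0,0],[1,0,0,0,0,0,0],[0.4,0,0,0,0,0,0],[0.2,0,0,0,0,0,0],[0,0,0,0,0,0,0],[0,0,0,-0.03,0,0,0],[0,0,0,-0.05,0,0,0]]}}

```text
time_s: 7.9
eef_pos: [381.3, 268.2, 88.4]
ee_rot: [-0.001, 0.34, 0.94, -0.001]
force: [0.9, 1.3, 0.1]
grip_width: 0.498
grip_force: 0.0
```

```bash
python3 - <<'E'
from h import *
st()
look('wl3','gauge_mid',10);look('wl4','long_nest',0)
p=pose()[0]
plan([(p[0],p[1],130,p[3],1),(430,50,150,155,6),(430,-161,120,161,6)])
E
```

```text
t 7.9 pose [381.3 268.2  88.4 140.2] w 0.498 gf 0.0 F [0.9 1.3 0.1] q [ 0.36  0.36  1.84  0.    0.94 -0.52]
gauge_mid [280. 216.] 0.55 [378.9 270.4  10. ]
long_nest [271. 209.] 0.93 [377.  267.4   0. ]
->  (np.float64(382.3127789567168), np.float64(268.63365465074855), 130, np.float64(140.2504390385835)) n 1
    [0.0, 0.0, -0.0413, -0.0]
->  (430, 50, 150, 155) n 6
    [-0.0294, -0.0229, -0.0033, -0.0429]
    [-0.0284, -0.0242, -0.0033, -0.0429]
    [-0.0273, -0.0254, -0.0033, -0.0429]
    [-0.0262, -0.0265, -0.0033, -0.0429]
    [-0.0251, -0.0276, -0.0033, -0.0429]
    [-0.0239, -0.0287, -0.0033, -0.0429]
->  (430, -161, 120, 161) n 6
    [-0.0149, -0.0319, 0.005, -0.0175]
    [-0.0143, -0.0321, 0.005, -0.0175]
    [-0.0137, -0.0324, 0.005, -0.0175]
    [-0.0132, -0.0326, 0.005, -0.0175]
    [-0.0126, -0.0328, 0.005, -0.0175]
    [-0.012, -0.033, 0.005, -0.0175]
```

View pics/wl3.png

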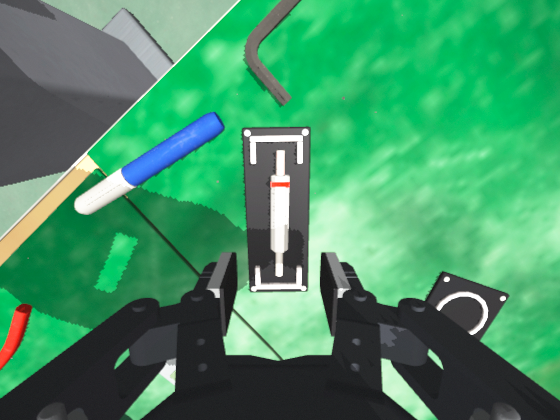

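The gauge lies flat in the nest (280,213), nest centre at (277,208). Next is the silencer.

```bash
python3 - <<'E'
from h import *
plan([(382,268,125,140.2,1),(430,-161,120,161,9)])
E
```

```text
->  (382, 268, 125, 140.2) n 1
    [-0.0002, -0.0007, -0.0363, 0.0009]
->  (430, -161, 120, 161) n 9
    [-0.0346, -0.0332, 0.0006, -0.0403]
    [-0.0332, -0.0346, 0.0006, -0.0403]
    [-0.0318, -0.0359, 0.0006, -0.0403]
    [-0.0303, -0.0371, 0.0006, -0.0403]
    [-0.0288, -0.0383, 0.0006, -0.0403]
    [-0.0273, -0.0395, 0.0006, -0.0403]
    [-0.0256, -0.0405, 0.0006, -0.0403]
    [-0.024, -0.0415, 0.0006, -0.0403]
    [-0.0223, -0.0425, 0.0006, -0.0403]
```

Request:
{"fn": "send_rows", "kwargs": {"targets": [[0,0,0,-0.036,0,0,0],[-0.3,-0.035,-0.033,0,0,0,-0.04],[-0.3,-0.033,-0.035,0,0,0,-0.04],[-0.3,-0.032,-0.036,0,0,0,-0.04],[-0.3,-0.03,-0.037,0,0,0,-0.04],[-0.3,-0.029,-0.038,0,0,0,-0.04],[-0.3,-0.027,-0.04,0,0,0,-0.04],[-0.3,-0.026,-0.041,0,0,0,-0.04],[-0.3,-0.024,-0.042,0,0,0,-0.04],[-0.3,-0.022,-0.043,0,0,0,-0.04]]}}

```text
time_s: 9.35
eef_pos: [428.5, -163.5, 123.0]
ee_rot: [-0.001, 0.166, 0.986, 0.001]
force: [1.0, 0.6, 0.3]
grip_width: 0.653
grip_force: 0.0
```

```bash
python3 - <<'E'
from h import *
for i in range(4): ctrl.capture('wrist')
st()
W=look('ws','silencer_mid',10.5)
d=ctrl.landmark_of('silencer_mid',W)
if d: axis(W,nongreen(W),d[0]['point'],60,10)
p=pose()[0];print(p)
E
```

```text
t 9.55 pose [ 428.4 -162.1  123.   160.8] w 0.649 gf 0.0 F [0.1 0.4 0.2] q [-0.62  0.29  1.83  0.    1.02 -1.85]
silencer_mid [277. 208.] 0.79 [ 428.  -163.7   10.5]
silencer_mid [463. 174.] 0.2 [451.3  -4.3  10.5]
ctr [ 428.7 -162.7] mean [ 425.9 -161.5] size [20.8 56. ] axis 161.4
[ 428.80656711 -161.03151554  123.79840059  160.93199367]
```

View pics/ws.png

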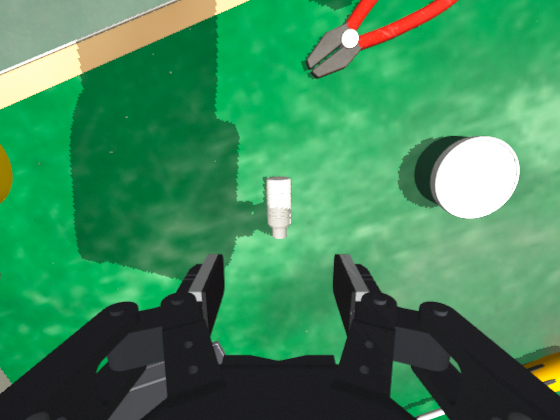

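The silencer is at (277,208), aligned under the gripper. Descend and grip.

Request:
{"fn": "send_rows", "kwargs": {"targets": [[-0.3,-0.001,-0.002,0.045,0,0,0],[-0.3,0,0,0.04,0,0,0],[-0.3,0,0,0.022,0,0,0],[-0.3,0,0,0.011,0,0,0],[-0.3,0,0,0,0,0,0],[1,0,0,0,0,0,0],[1,0,0,0,0,0,0],[1,0,0,0,0,0,0],[1,0,0,0,0,0,0],[1,0,0,0,0,0,0]], "squeeze": 30}}

```text
time_s: 10.95
eef_pos: [429.9, -164.7, 7.2]
ee_rot: [0.001, 0.166, 0.986, -0.0]
force: [-0.3, 0.7, 7.5]
grip_width: 0.241
grip_force: 30.2
```

```bash
python3 - <<'E'
from h import *
st(); p=pose()[0]
plan([(p[0],p[1],100,p[3],2),(565,137,100,86,8)])
E
```

```text
t 10.95 pose [ 429.9 -164.7    7.2  160.9] w 0.241 gf 30.2 F [-0.3  0.7  7.5] q [-0.62  0.5   1.92  0.    0.72 -1.86]
->  (np.float64(429.86239624010454), np.float64(-164.70010329345703), 100, np.float64(160.87551723206408)) n 2
    [0.0, 0.0, -0.0464, -0.0]
    [0.0, 0.0, -0.0464, -0.0]
->  (565, 137, 100, 86) n 8
    [-0.0036, 0.0412, -0.0, 0.1634]
    [0.0031, 0.0412, -0.0, 0.1634]
    [0.0098, 0.0401, -0.0, 0.1634]
    [0.0162, 0.038, -0.0, 0.1634]
    [0.0222, 0.0349, -0.0, 0.1634]
    [0.0275, 0.0308, -0.0, 0.1634]
    [0.0322, 0.0259, -0.0, 0.1634]
    [0.036, 0.0203, -0.0, 0.1634]
```

Request:
{"fn": "send_rows", "kwargs": {"targets": [[1,0,0,-0.046,0,0,0],[1,0,0,-0.046,0,0,0],[1,-0.004,0.041,0,0,0,0.163],[1,0.003,0.041,0,0,0,0.163],[1,0.01,0.04,0,0,0,0.163],[1,0.016,0.038,0,0,0,0.163],[1,0.022,0.035,0,0,0,0.163],[1,0.028,0.031,0,0,0,0.163],[1,0.032,0.026,0,0,0,0.163],[1,0.036,0.02,0,0,0,0.163]]}}

```text
time_s: 12.2
eef_pos: [564.8, 138.4, 98.6]
ee_rot: [0.0, 0.732, 0.681, 0.0]
force: [0.4, -0.7, -0.1]
grip_width: 0.238
grip_force: 29.6
```

```bash
python3 - <<'E'
from h import *
for i in range(4): ctrl.capture('wrist')
st()
W=look('wn','short_nest',0)
look('wn2','silencer_mid',100)
E
```

```text
t 12.4 pose [564.1 137.4  98.2  86.3] w 0.237 gf 29.6 F [ 1.  -0.9 -0.2] q [ 0.04  0.56  1.49 -0.    1.09  0.1 ]
short_nest [282. 209.] 0.78 [565.9 139.    0. ]
silencer_mid [278. 265.] 0.9 [562.6 137.9 100. ]
```

View pics/wn.png

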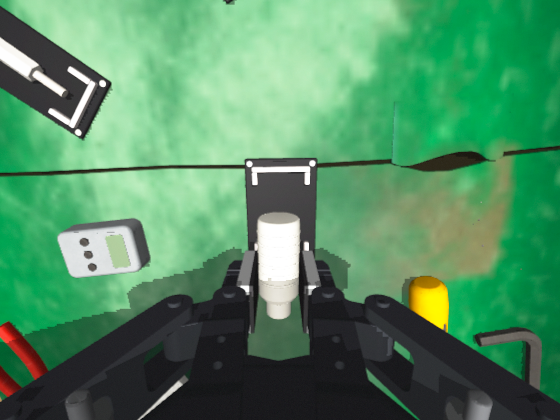

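The silencer hangs above the short nest (edges at columns 246–316, far edge at row 158), aligned. Lowering and releasing.

Request:
{"fn": "send_rows", "kwargs": {"targets": [[1,-0.001,0.001,0.035,0,0,0],[1,0,0,0.03,0,0,0],[1,0,0,0.013,0,0,0],[1,0,0,0.008,0,0,0],[1,0,0,0,0,0,0],[0.4,0,0,0,0,0,0],[0.2,0,0,0,0,0,0],[0.1,0,0,0,0,0,0],[0,0,0,-0.04,0,0,0],[0,0,0,-0.05,0,0,0]]}}

```text
time_s: 13.85
eef_pos: [564.7, 136.0, 102.8]
ee_rot: [-0.001, 0.73, 0.683, -0.001]
force: [-1.0, -1.2, 0.6]
grip_width: 0.5
grip_force: 0.0
```

```bash
python3 - <<'E'
from h import *
for i in range(3): ctrl.capture('wrist')
st()
look('wn3','silencer_mid',14.5);look('wn4','short_nest',0)
plan([(593,-73,110,20,10)]);plan([(593,-73,110,70,10)])
E
```

```text
t 14.0 pose [566.5 136.1 104.9  86.2] w 0.5 gf 0.0 F [-0.4 -0.  -0.3] q [0.03 0.56 1.48 0.   1.1  0.1 ]
silencer_mid [278. 213.] 0.78 [565.2 136.6  14.5]
short_nest [281. 206.] 0.68 [566.2 138.9   0. ]
->  (593, -73, 110, 20) n 10
    [-0.0207, 0.0042, -0.0009, 0.1155]
    [-0.02, 0.0066, -0.0009, 0.1155]
    [-0.0191, 0.0088, -0.0009, 0.1155]
    [-0.018, 0.011, -0.0009, 0.1155]
    [-0.0166, 0.013, -0.0009, 0.1155]
    [-0.015, 0.0148, -0.0009, 0.1155]
    [-0.0132, 0.0165, -0.0009, 0.1155]
    [-0.0112, 0.0179, -0.0009, 0.1155]
    [-0.0091, 0.019, -0.0009, 0.1155]
    [-0.0068, 0.02, -0.0009, 0.1155]
->  (593, -73, 110, 70) n 10
    [-0.0207, 0.0042, -0.0009, 0.0282]
    [-0.0205, 0.0048, -0.0009, 0.0282]
    [-0.0204, 0.0054, -0.0009, 0.0282]
    [-0.0202, 0.006, -0.0009, 0.0282]
    [-0.0201, 0.0065, -0.0009, 0.0282]
    [-0.0199, 0.0071, -0.0009, 0.0282]
    [-0.0197, 0.0077, -0.0009, 0.0282]
    [-0.0194, 0.0082, -0.0009, 0.0282]
    [-0.0192, 0.0087, -0.0009, 0.0282]
    [-0.0189, 0.0093, -0.0009, 0.0282]
```

View pics/wn3.png

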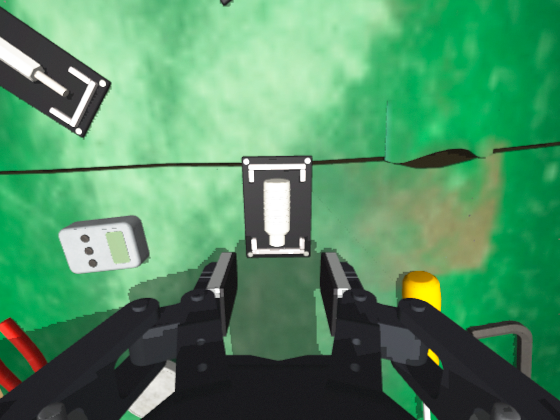

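The silencer lies in the short nest at (277,213). Now the knob.

Request:
{"fn": "send_rows", "kwargs": {"targets": [[0,-0.035,0.007,0,0,0,0.05],[0,-0.034,0.009,0,0,0,0.05],[0,-0.034,0.01,0,0,0,0.05],[0,-0.033,0.012,0,0,0,0.05],[0,-0.033,0.014,0,0,0,0.05],[0,-0.032,0.015,0,0,0,0.03],[0,0,0,0,0,0,0],[0,0,0,0,0,0,0],[0,0,0,0,0,0,0],[0,0,0,0,0,0,0]]}}

```text
time_s: 15.45
eef_pos: [592.7, -74.0, 102.3]
ee_rot: [-0.0, 0.818, 0.575, -0.0]
force: [0.5, -0.6, 0.1]
grip_width: 0.5
grip_force: 0.0
```

```bash
python3 - <<'E'
from h import *
st()
W=look('wk','knob_mid',16.5);print(pose()[0])
g=W['img'].max(2);
d=ctrl.landmark_of('knob_mid',W)
if d: axis(W,(g<60).astype(np.uint8),d[0]['point'],35,19)
E
python3 -c "
import cv2
a=cv2.imread('pics/wk.png');b=cv2.imread('pics/top0.png')
cv2.imwrite('pics/m1.png',cv2.hconcat([cv2.resize(a,(400,300)),cv2.resize(b,(400,300))]))"
```

```text
t 15.45 pose [592.7 -74.  102.3  70.2] w 0.5 gf 0.0 F [ 0.5 -0.6  0.1] q [-0.32  0.59  1.43  0.    1.12  0.03]
knob_mid [276. 215.] 0.76 [590.  -72.7  16.5]
[592.75270336 -74.32259862 102.3271968   70.16114215]
ctr [592.5 -72. ] mean [592.7 -71.8] size [28.7 27.5] axis 70.2
```

View pics/m1.png

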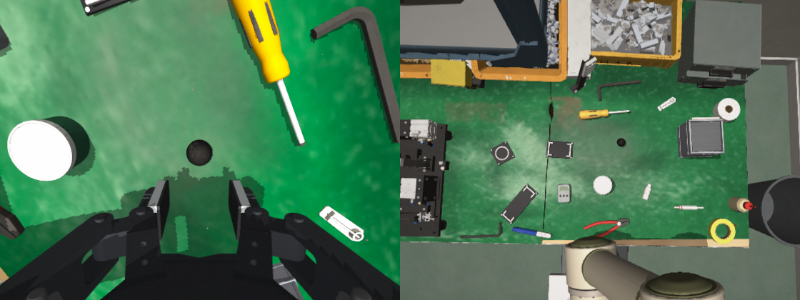

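The knob stands at (200,152) in the left half (between the fingers); the fixture is far from the round nest. Grip the knob.

Request:
{"fn": "send_rows", "kwargs": {"targets": [[0,0.002,0,0.04,0,0,0],[0,0,0,0.03,0,0,0],[0,0,0,0.015,0,0,0],[0,0,0,0.01,0,0,0],[0,0,0,0,0,0,0],[1,0,0,0,0,0,0],[1,0,0,0,0,0,0],[1,0,0,0,0,0,0],[1,0,0,0,0,0,0],[1,0,0,0,0,0,0]], "squeeze": 30}}

```text
time_s: 16.85
eef_pos: [594.1, -73.1, 8.4]
ee_rot: [0.001, 0.819, 0.574, 0.001]
force: [-1.0, -0.2, 5.9]
grip_width: 0.307
grip_force: 29.7
```

```bash
python3 - <<'E'
from h import *
st(); p=pose()[0]
plan([(p[0],p[1],100,p[3],2),(549,330,100,85,8)])
E
```

```text
t 16.85 pose [594.1 -73.1   8.4  70.1] w 0.307 gf 29.7 F [-1.  -0.2  5.9] q [-0.32  0.72  1.48 -0.    0.93  0.03]
->  (np.float64(594.0601572059916), np.float64(-73.1055766540564), 100, np.float64(70.12242153714963)) n 2
    [0.0, 0.0, -0.0458, -0.0]
    [0.0, 0.0, -0.0458, -0.0]
->  (549, 330, 100, 85) n 8
    [0.0455, -0.0224, -0.0, -0.0325]
    [0.0462, -0.0209, -0.0, -0.0325]
    [0.0468, -0.0194, -0.0, -0.0325]
    [0.0474, -0.0179, -0.0, -0.0325]
    [0.048, -0.0164, -0.0, -0.0325]
    [0.0485, -0.0148, -0.0, -0.0325]
    [0.049, -0.0132, -0.0, -0.0325]
    [0.0494, -0.0116, -0.0, -0.0325]
```

Request:
{"fn": "send_rows", "kwargs": {"targets": [[1,0,0,-0.046,0,0,0],[1,0,0,-0.046,0,0,0],[1,0.046,-0.022,0,0,0,-0.033],[1,0.046,-0.021,0,0,0,-0.033],[1,0.047,-0.019,0,0,0,-0.033],[1,0.047,-0.018,0,0,0,-0.033],[1,0.048,-0.016,0,0,0,-0.033],[1,0.048,-0.015,0,0,0,-0.033],[1,0.049,-0.013,0,0,0,-0.033],[1,0.049,-0.012,0,0,0,-0.03]]}}

```text
time_s: 18.1
eef_pos: [547.8, 330.8, 99.4]
ee_rot: [0.0, 0.736, 0.676, 0.0]
force: [-0.1, 1.3, -0.2]
grip_width: 0.307
grip_force: 29.9
```

```bash
python3 - <<'E'
from h import *
for i in range(4): ctrl.capture('wrist')
st()
W=look('wr','round_nest',0)
S=ctrl.capture('side')
for d in ctrl.landmark_of('knob_mid',W)[:1]: print('knob',ground(W,d['point'],108))
for d in ctrl.boxes_of('round_nest',W)[:2]: print(d)
T=ctrl.capture('top')
for d in ctrl.landmark_of('round_nest',T)[:2]: print(d['score'],ground(T,d['point'],0))
E
```

```text
t 18.3 pose [547.8 329.6  99.1  85.2] w 0.307 gf 29.9 F [ 0.3 -0.2 -0.4] q [ 0.36  0.68  1.28 -0.    1.18  0.44]
round_nest [279. 209.] 0.75 [547.4 331.2   0. ]
knob [546.38868313 329.48832452 108.        ]
{'extent': [225.5, 155.3, 110.1, 92.5], 'score': 0.67}
0.6 [557.48342215 335.6057646    0.        ]
```

View pics/wr.png

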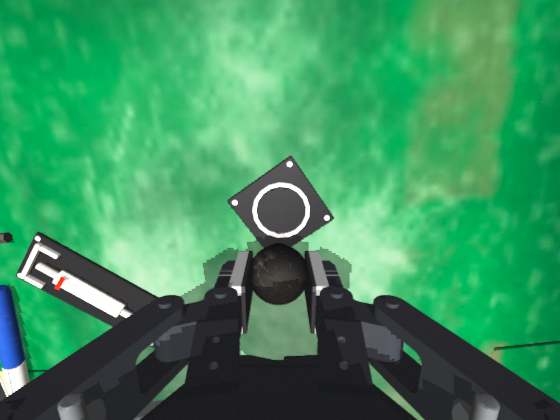

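The ring is at (280,210) with the knob held upright at (278,272). Lowering to stand it on the plate.

Request:
{"fn": "send_rows", "kwargs": {"targets": [[1,0.001,0,0.035,0,0,0],[1,0,0,0.03,0,0,0],[1,0,0,0.014,0,0,0],[1,0,0,0.005,0,0,0],[1,0,0,0.002,0,0,0],[1,0,0,0,0,0,0],[0.3,0,0,0,0,0,0],[0.1,0,0,0,0,0,0],[0,0,0,0,0,0,0],[-0.1,0,0,0,0,0,0]]}}

```text
time_s: 19.9
eef_pos: [548.3, 330.1, 13.3]
ee_rot: [0.0, 0.737, 0.676, 0.0]
force: [-0.5, -0.1, -0.3]
grip_width: 0.548
grip_force: 0.0
```

```bash
python3 - <<'E'
from h import *
st(); p=pose()[0]
plan([(p[0],p[1],110,p[3],2),(447,-12,120,70,8)])
E
```

```text
t 19.9 pose [548.3 330.1  13.3  85.1] w 0.548 gf 0.0 F [-0.5 -0.1 -0.3] q [0.36 0.79 1.33 0.   1.02 0.45]
->  (np.float64(548.3135912547139), np.float64(330.11651268360885), 110, np.float64(85.07097399798597)) n 2
    [0.0, 0.0, -0.0483, -0.0]
    [0.0, 0.0, -0.0483, -0.0]
->  (447, -12, 120, 70) n 8
    [-0.0437, -0.0089, -0.0013, 0.0329]
    [-0.044, -0.0075, -0.0013, 0.0329]
    [-0.0442, -0.0061, -0.0013, 0.0329]
    [-0.0444, -0.0046, -0.0013, 0.0329]
    [-0.0445, -0.0031, -0.0013, 0.0329]
    [-0.0446, -0.0017, -0.0013, 0.0329]
    [-0.0446, -0.0002, -0.0013, 0.0329]
    [-0.0446, 0.0013, -0.0013, 0.0329]
```

Request:
{"fn": "send_rows", "kwargs": {"targets": [[-0.1,0,0,-0.04,0,0,0],[-1,0,0,-0.056,0,0,0],[-1,-0.044,-0.009,-0.001,0,0,0.033],[-1,-0.044,-0.008,-0.001,0,0,0.033],[-1,-0.044,-0.006,-0.001,0,0,0.033],[-1,-0.044,-0.005,-0.001,0,0,0.033],[-1,-0.045,-0.003,-0.001,0,0,0.033],[-1,-0.045,-0.002,-0.001,0,0,0.033],[-1,-0.045,0,-0.001,0,0,0.033],[-1,-0.045,0.001,-0.001,0,0,0.033]]}}

```text
time_s: 21.15
eef_pos: [444.8, -14.5, 117.6]
ee_rot: [0.0, 0.82, 0.573, 0.0]
force: [-0.1, -0.2, 0.2]
grip_width: 1.005
grip_force: 0.0
```

```bash
python3 - <<'E'
from h import *
for i in range(4): ctrl.capture('wrist')
st()
W=look('wt','tin_mid',21)
g=W['img'].astype(int)
d=ctrl.landmark_of('tin_mid',W)
if d: axis(W,((g.min(2)>150)&(g.max(2)-g.min(2)<50)).astype(np.uint8),d[0]['point'],70,42)
S=ctrl.capture('side');T=ctrl.capture('top')
for n,p in (('t',T),('s',S)):
    for d in ctrl.landmark_of('knob_mid',p)[:1]: print('knob',n,d['score'],d['point'],ground(p,d['point'],20.5))
a=cv2.resize(S['img'][240:320,180:290,::-1],None,fx=3.5,fy=3.5,interpolation=cv2.INTER_CUBIC)
b=cv2.resize(T['img'][174:254,90:200,::-1],None,fx=3.5,fy=3.5,interpolation=cv2.INTER_CUBIC)
c=cv2.resize(W['img'][:,:,::-1],(400,300))
top=cv2.hconcat([a,b]);cc=np.zeros((300,top.shape[1],3),np.uint8);cc[:,:400]=c
cv2.imwrite('pics/m2.png',cv2.vconcat([top,cc]))
E
```

```text
t 21.35 pose [445.4 -13.6 117.5  69.9] w 0.999 gf 0.0 F [-0.4  0.5  0. ] q [-0.29  0.28  1.88  0.    0.99  0.06]
tin_mid [280. 207.] 0.83 [447.1 -10.1  21. ]
ctr [447.4 -10.9] mean [447.8  -9.8] size [62. 62.] axis 114.7
knob t 0.53 [141.4, 211.8] [553.24862658 329.82725857  20.5       ]
knob s 0.72 [305.8, 244.7] [412.9404322  134.02465382  20.5       ]
```

View pics/m2.png

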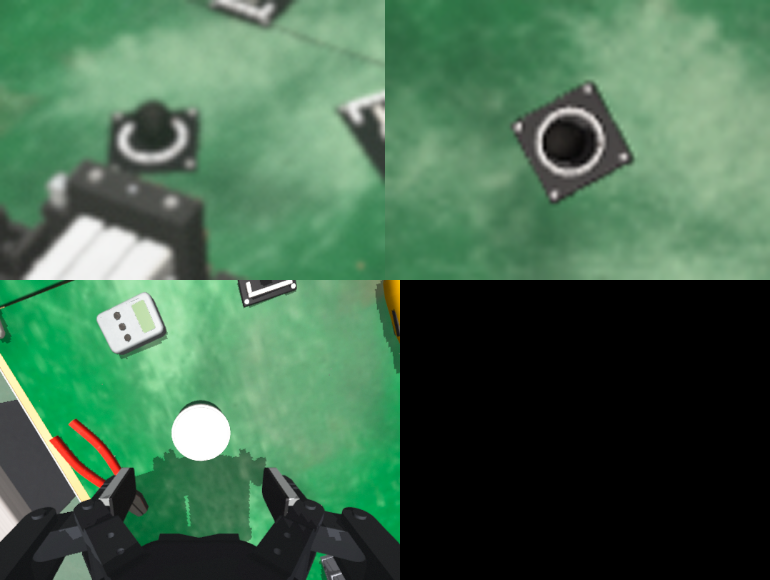

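The knob stands upright inside the ring in both views; the tin lid is at (200,432) in the lower panel, centred between the fingers. Grip the tin.

Request:
{"fn": "send_rows", "kwargs": {"targets": [[-1,0.003,0.001,0.045,0,0,0],[-1,0,0,0.04,0,0,0],[-1,0,0,0.02,0,0,0],[-1,0,0,0.008,0,0,0],[-1,0,0,0,0,0,0],[1,0,0,0,0,0,0],[1,0,0,0,0,0,0],[1,0,0,0,0,0,0],[1,0,0,-0.03,0,0,0],[1,0,0,-0.05,0,0,0]], "squeeze": 40}}

```text
time_s: 22.95
eef_pos: [446.5, -10.6, 84.9]
ee_rot: [-0.001, 0.819, 0.573, -0.001]
force: [0.2, -1.3, -0.7]
grip_width: 0.716
grip_force: 43.9
```

```bash
python3 - <<'E'
from h import *
for i in range(3): ctrl.capture('wrist')
st(); p=pose()[0]
plan([(p[0],p[1],200,p[3],3),(600,-316,200,90,9)])
E
```

```text
t 23.1 pose [448.5 -11.1  86.4  70. ] w 0.713 gf 44.1 F [-0.4  0.2 -1. ] q [-0.29  0.33  1.9  -0.    0.9   0.06]
->  (np.float64(448.5046414273965), np.float64(-11.065205920199046), 200, np.float64(69.9535202207041)) n 3
    [0.0, 0.0, -0.0379, -0.0]
    [0.0, 0.0, -0.0379, -0.0]
    [0.0, 0.0, -0.0379, -0.0]
->  (600, -316, 200, 90) n 9
    [-0.0261, 0.0274, -0.0, -0.0389]
    [-0.0271, 0.0264, -0.0, -0.0389]
    [-0.0281, 0.0253, -0.0, -0.0389]
    [-0.0291, 0.0242, -0.0, -0.0389]
    [-0.03, 0.0231, -0.0, -0.0389]
    [-0.0309, 0.0219, -0.0, -0.0389]
    [-0.0317, 0.0207, -0.0, -0.0389]
    [-0.0325, 0.0194, -0.0, -0.0389]
    [-0.0332, 0.0181, -0.0, -0.0389]
```

Request:
{"fn": "send_rows", "kwargs": {"targets": [[1,0,0,-0.04,0,0,0],[1,0,0,-0.04,0,0,0],[1,0,0,-0.034,0,0,0],[1,-0.026,0.027,0,0,0,-0.039],[1,-0.027,0.026,0,0,0,-0.039],[1,-0.028,0.025,0,0,0,-0.039],[1,-0.029,0.024,0,0,0,-0.039],[1,-0.03,0.023,0,0,0,-0.039],[1,-0.031,0.022,0,0,0,-0.039],[1,-0.032,0.021,0,0,0,-0.039]]}}

```text
time_s: 24.35
eef_pos: [564.5, -248.6, 196.6]
ee_rot: [-0.001, 0.733, 0.68, -0.0]
force: [0.1, 0.0, -1.7]
grip_width: 0.716
grip_force: 44.3
```

Request:
{"fn": "send_rows", "kwargs": {"targets": [[1,-0.033,0.019,0,0,0,-0.039],[1,-0.033,0.018,0,0,0,-0.039],[1,0,0,0,0,0,0],[1,0,0,0,0,0,0],[1,0,0,0,0,0,0],[1,0,0,0,0,0,0],[1,0,0,0,0,0,0],[1,0,0,0,0,0,0],[1,0,0,0,0,0,0],[1,0,0,0,0,0,0]]}}

```text
time_s: 25.6
eef_pos: [597.5, -315.7, 198.3]
ee_rot: [0.0, 0.707, 0.707, -0.0]
force: [0.6, 0.7, -1.6]
grip_width: 0.72
grip_force: 44.4
```

```bash
python3 - <<'E'
from h import *
st()
W=look('wb','scrap_box',0)
T=ctrl.capture('top');S=ctrl.capture('side')
for p in (T,S):
    for d in ctrl.landmark_of('scrap_box',p)[:1]: print(d['score'],ground(p,d['point'],0))
    for d in ctrl.landmark_of('tin_mid',p)[:1]: print('tin',d['score'],ground(p,d['point'],216))
E
```

```text
t 25.6 pose [ 597.5 -315.7  198.3   90.1] w 0.72 gf 44.4 F [ 0.6  0.7 -1.6] q [-0.66  0.68  1.02 -0.    1.44 -0.66]
scrap_box [276. 190.] 0.8 [ 593.9 -320.4    0. ]
0.86 [ 603.50807661 -322.72523356    0.        ]
tin 0.41 [ 594.89566492 -309.07147299  216.        ]
tin 0.58 [ 604.87755038 -345.38185349  216.        ]
```

View pics/wb.png

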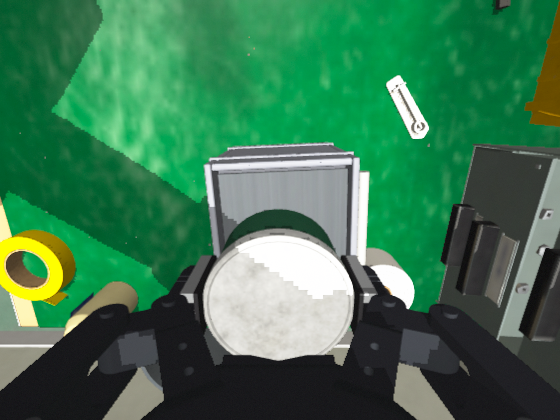

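The box mouth lies beneath the tin: its near rim runs from (207,162) to (358,160), and the side rims are at columns 208 and 357.

```bash
python3 - <<'E'
from h import *
W=ctrl.capture('wrist')
for uv in [(208,162),(358,160),(214,250),(355,250)]: print(uv,np.round(ground(W,uv,140),1))
E
```

```text
(208, 162) [ 549.7 -269.7  140. ]
(358, 160) [ 648.9 -268.3  140. ]
(214, 250) [ 549.8 -333.   140. ]
(355, 250) [ 651.7 -332.9  140. ]
```

Request:
{"fn": "send_rows", "kwargs": {"targets": [[1,-0.005,0.003,0.025,0,0,0],[1,0,0,0.018,0,0,0],[1,0,0,0.008,0,0,0],[1,0,0,0.004,0,0,0],[1,0,0,0,0,0,0],[-1,0,0,0,0,0,0],[-1,0,0,0,0,0,0],[-1,0,0,0,0,0,0],[-1,0,0,0,0,0,0],[-1,0,0,0,0,0,0]]}}

```text
time_s: 27.3
eef_pos: [600.5, -320.7, 143.3]
ee_rot: [0.0, 0.707, 0.707, 0.0]
force: [-0.4, 0.1, -0.0]
grip_width: 0.998
grip_force: 0.0
```

Request:
{"fn": "send_rows", "kwargs": {"targets": [[-1,0,0,-0.03,0,0,0],[-1,0,0,-0.04,0,0,0],[-1,0.03,0,-0.02,0,0,0],[-1,0.03,0,0,0,0,0],[-1,0.03,0,0,0,0,0],[-1,0,0,0,0,0,0],[-1,0,0,0,0,0,0],[-1,0,0,0,0,0,0],[-1,0,0,0,0,0,0],[-1,0,0,0,0,0,0]]}}

```text
time_s: 28.55
eef_pos: [600.3, -231.0, 233.2]
ee_rot: [-0.0, 0.707, 0.707, -0.0]
force: [0.1, 0.7, 0.2]
grip_width: 1.001
grip_force: 0.0
```

```bash
python3 - <<'E'
from h import *
st()
W=ctrl.capture('wrist');T=ctrl.capture('top');save('tf',T)
for d in ctrl.boxes_of('tin_mid',W)[:2]: print('tin',d)
c=cv2.resize(W['img'][:,:,::-1],(400,300))
d=cv2.resize(T['img'][120:340,90:460,::-1],(400,300))
cv2.imwrite('pics/m3.png',cv2.hconcat([c,d]))
E
```

```text
t 28.55 pose [ 600.3 -231.   233.2   90. ] w 1.001 gf 0.0 F [0.1 0.7 0.2] q [-0.55  0.58  1.09 -0.    1.47 -0.55]
```

View pics/m3.png

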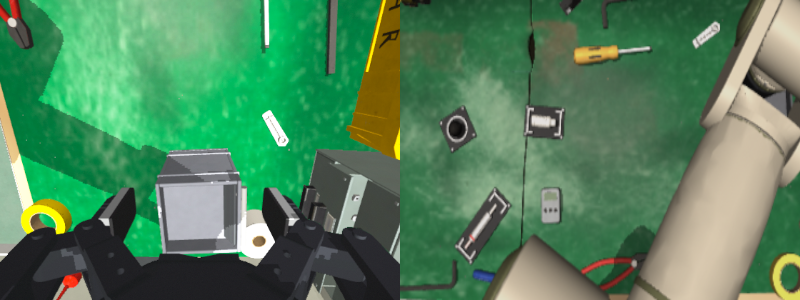

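The tin has dropped through and the flap at (200,215) is shut. The knob, silencer and gauge sit in their nests, and the call unit and screwdriver are untouched. Handing in.

```bash
python3 -c "
from rig import ctrl
print(ctrl.finish_job())"
```

```text
the job is handed in; nothing more can be done
None
```

I handed the job in at about 28.6 s: by the last pictures the knob, silencer and gauge sit in their nests, the tin is in the scrap box with the flap shut, and the call unit and screwdriver look unmoved; no verdict was returned.

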